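# Line up the bench supplies by height

### The arm

A 7-joint arm with a two-finger parallel gripper is mounted at the origin on a cart in front of the work surface, level with it; the furniture and walls round the work are solid. World frame = base frame: x ahead of the robot, y to its left, z up, the work surface at z = 0. Lengths are in m, angles in rad, forces in N, time in s.
With the tool pointing down it reaches from about 0.4 to 0.875 m from the base axis. Payload 6.5 kg.
Tool frame: the origin (TCP) lies at the very end of the fingers, on their centre line; the grasp point (between the pads) lies 19 mm behind it; y points along the fingers, x is the direction in which the jaws open and shut, and the axes are right-handed (so a half turn about y gives the same grasp; the last joint's range is limited). The gripper opens to 88 mm and grips with 3 to 60 N. Pads are 18 mm wide; open, the fingers measure 123 mm over their backs; the gripper's body (75 mm by 187 mm) begins 45 mm behind the grasp point.
Start: joints at [1.244, 0.536, -0.004, 1.538, 0.003, 1.067, -0.071], TCP at [0.168, -0.628, 0.214] pointing down, gripper open.
Joint ranges: [-2.7, 2.7], [-0.37, 2.16], [-1.27, 1.26], [0.24, 2.4], [-1.31, 4.45], [0.19, 1.91], [-2.76, 2.76]. Speed limits (rad/s): [2.39, 2.39, 3.14, 3.14, 3.14, 3.14, 3.14].

### API

Orientations are given as a unit quaternion [x, y, z, w].
In Python, from rig import robot gives the robot as it stands. The module is installed in compiled form; this text tells all that it offers. Calls block until the motion is done:
- robot.move_pose(position, orientation): joint-space move of the TCP to a pose.
- robot.line_to(position, speed=0.15, rot=None): straight line of the TCP; rot=None keeps the orientation; speed is the mean speed in m/s.
- robot.move_j(angles): joint-space move.
- robot.set_gripper(opening, grasp_force=None): opening from 0.0 (shut) to 1.0 (fully open); grasp_force is the grip in N (None keeps the last); returns when the fingers have stopped.
- robot.wait(seconds).
- robot.ik(position, orientation): joint angles nearest the present ones, or None.
- robot.sense(): the state.
- robot.read_camera(name): name is "scene" or "top"; returns (picture, depth): 400x640x3 uint8, blue, green, red; 400x640 float32, m along the optical axis (not along the pixel's ray), 0 where there is no reading.
- robot.camera_model(name): a dict with "fx", "fy", "cx", "cy" (pixels), "dist_coeffs" ([k1, k2, p1, p2, k3] as OpenCV has them; the pictures are not rectified), "R" (3x3) and "t" (3): a world point X has camera coordinates R X + t. Camera axes: x right, y down, z forward; pixel columns grow to the right and rows downward; lengths in m; the calibration is good to about 2 mm. A picture is of the moment at which its call begins. camera_model takes no time and is no camera call.
A pose or a line that the arm cannot do raises robot.IKError and nothing moves.
- robot.finish_job(): hands the job in, once; it reports no verdict.
Trained networks look in the newest picture that a camera, given by its name, has taken for a name from the list of things; names that differ only in an ending like _2 or _b are one class to them, and where a whole thing is asked for, a point or a joint stands for the part that bears it (a point fixed in the world has none). Each returns a list of dicts, best first, with "score" (0 to 1); they miss things now and then, are a little off and sometimes report something else, mostly with a low value. They report only what shows in the picture. A call takes as long as a camera call. They do not tell look-alikes from the thing itself.
- robot.silhouettes(camera, target): "region" (400x640 bool, what is visible of it) and "rect" ([left, top, right, bottom] in pixels, round what is visible of it).
The state is a dict: "clock": time; "joint_pos": joint angles; "joint_vel": joint speeds; "joint_efforts": joint torques, N m; "eef_pos": TCP position; "tcp_rot": TCP orientation; "force": force on the tool from outside, world axes, zero at the start; "torque": the same for the moment, N m; "finger_gap": opening from 0.0 (shut) to 1.0 (fully open).
Only numpy, scipy, OpenCV 4.12 (cv2) and the standard library are available. Lean on these libraries where they do the work, as an engineer would, in place of code of your own. Each camera call takes 0.05 s, during which the arm holds its last target.

### The job

Tidy the repair bench: stand the plain white bottle with the black cap, the paste tin, the solder reel and the small dish on the four pads of the rail in order of height, the tallest on the pad next to the tall end plate and the lowest on the pad next to the low stop. Centre each on its own pad, keep everything upright on the way, and let go of it all.

Things in the scene. Friction and masses are not known exactly. Their poses are not given: they have to be found in the camera images.
- bottle: Round plain white plastic bottle with a black cap, 52 mm across and 130 mm tall, standing upright, 0.15 kg; its wall is straight up to 100 mm above its base, the cap is 34 mm across. The tallest of the four things. Origin: centre of its underside; z up. It starts upright on a 3 mm thick grey mat on the table.
- tin: Round foil-wrapped tin of paste with a red lid, 57 mm across and 68 mm tall, standing upright, 0.12 kg. The second tallest. Origin: centre of its underside; z up. It starts upright on a 3 mm thick grey mat on the table.
- spool: Round reel of solder with dark flanges, standing on a flange, 60 mm across and 34 mm tall, 0.19 kg; take it as a solid cylinder. The third tallest. Origin: centre of its underside; z up. It starts upright on a 3 mm thick grey mat on the table.
- dish: Small oblong white dish, 36 mm (its x) x 62 mm (its y) x 14 mm tall, 0.03 kg; solid, so take it across its 36 mm outside. The lowest. Origin: centre of its underside; z up. It starts upright on a 3 mm thick grey mat on the table.
- pad_a: One of four identical flat black rubber pads, 80 x 80 mm and 3 mm thick, fixed in one straight row on the rail, centres 100 mm apart. Origin: centre of its underside (10 mm above the table; its top is 13 mm above it); x: across the row, away from the robot; y: along the row; z up. The four letters say nothing about the pad's place in the row: it changes from start to start.
- pad_b: One of four identical flat black rubber pads, 80 x 80 mm and 3 mm thick, fixed in one straight row on the rail, centres 100 mm apart. Origin: centre of its underside (10 mm above the table; its top is 13 mm above it); x: across the row, away from the robot; y: along the row; z up. The four letters say nothing about the pad's place in the row: it changes from start to start.
- pad_c: One of four identical flat black rubber pads, 80 x 80 mm and 3 mm thick, fixed in one straight row on the rail, centres 100 mm apart. Origin: centre of its underside (10 mm above the table; its top is 13 mm above it); x: across the row, away from the robot; y: along the row; z up. The four letters say nothing about the pad's place in the row: it changes from start to start.
- pad_d: One of four identical flat black rubber pads, 80 x 80 mm and 3 mm thick, fixed in one straight row on the rail, centres 100 mm apart. Origin: centre of its underside (10 mm above the table; its top is 13 mm above it); x: across the row, away from the robot; y: along the row; z up. The four letters say nothing about the pad's place in the row: it changes from start to start.
- end_plate: Thin upright steel plate, 80 mm wide (its x, across the row), 110 mm tall, 4 mm thick with an 18 mm wide foot (its y, along the row), fixed at one end of the rail: which end changes from start to start. Its centre is 75 mm along the row from the centre of the nearest pad. Origin: centre of its underside, 10 mm above the table; z up. The rail itself is a flat aluminium bar, 94 x 500 x 10 mm, on the table.
- low_stop: Low aluminium bar, 80 mm (its x, across the row) x 12 mm x 12 mm tall, fixed at the other end of the rail, 75 mm from the centre of the pad nearest to it. Origin: centre of its underside, 10 mm above the table; z up.
There are look-alikes about, which are no part of the job. What is shaped like the bottle but red is not meant.

How it is judged:
By the outcome, as a careful person would: the job done as asked, in the order asked, and still so for the second after the job is handed in, with the robot touching nothing.
It also fails if it takes over 96 s, if anything falls off the work surface, if the arm or the gripper's body presses on something with over 40 N, if the wrist force passes 120 N, or if a joint passes its speed limit or range.

## Working session

There is one attempt and no reset: what is moved stays moved. The work goes in short steps, each a Python script; the robot and the scene stay as the last script left them, time stands still between calls to the robot, and variables do not carry over. Pictures are saved under pics/ and viewed, and the job is handed in when it is done.

```bash
mkdir -p pics; ls; python3 - <<'E'
from rig import robot
import cv2
s=robot.sense(); print(s['clock'],s['eef_pos'],s['tcp_rot'],s['finger_gap'])
for c in ("scene","top"):
    p,d=robot.read_camera(c); cv2.imwrite(f"pics/{c}0.png",p)
    import numpy as np; np.save(f"pics/{c}0d.npy",d)
    m=robot.camera_model(c); print(c,m)
E
```

```text
pics
0.0 [ 0.16742473 -0.627384    0.21343647] [-0.56044156  0.43123599 -0.43020082  0.56113103] 1.000088475363798
scene {'fx': 452.464167139358, 'fy': 452.464167139358, 'cx': 323.93937354780206, 'cy': 202.49054287521568, 'dist_coeffs': array([0.02947758, 0.        , 0.        , 0.        , 0.        ]), 'R': array([[-0.51232914, -0.8586453 , -0.01571975],
       [-0.6405668 ,  0.39427185, -0.65895666],
       [ 0.57200789, -0.32753315, -0.75201663]]), 't': array([0.19707559, 0.39578123, 0.88839006])}
top {'fx': 408.46563908265074, 'fy': 408.46563908265074, 'cx': 312.70949692896414, 'cy': 202.78980506647918, 'dist_coeffs': array([-0.02019018,  0.        ,  0.        ,  0.        ,  0.        ]), 'R': array([[ 0.00611473, -0.9998415 ,  0.01672091],
       [-0.99374383, -0.00794045, -0.11140085],
       [ 0.11151596, -0.01593511, -0.99363487]]), 't': array([-0.10750639,  0.49112011,  0.93402931])}
```

View pics/scene0.png

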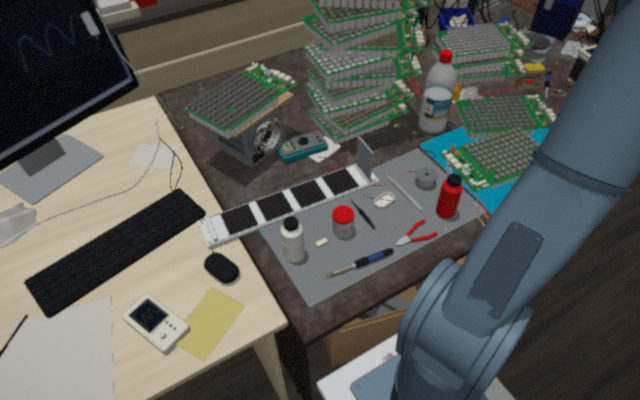

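View pics/top0.png

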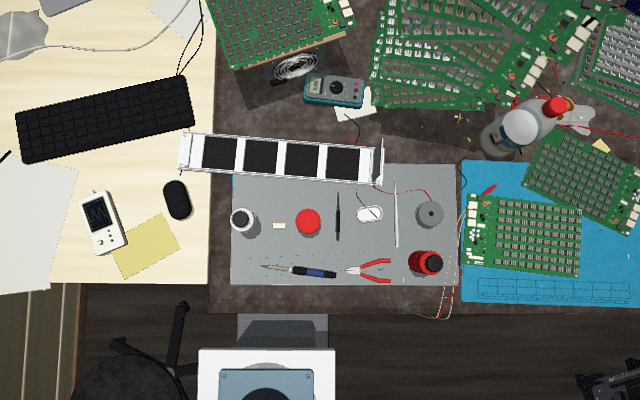

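The top picture shows the rail from about (180,150) to (383,165), with the tall plate at its right end (x≈378) and the low stop at its left end. The white bottle is at (240,222), the tin at (308,221), the dish at (369,213) and the spool at (430,213). The red look-alike bottle is at (427,262). Next I'll measure these positions.

```bash
cat > h.py <<'E'
import numpy as np, cv2
from rig import robot
def ray(cam,uv):
    m=robot.camera_model(cam)
    K=np.array([[m['fx'],0,m['cx']],[0,m['fy'],m['cy']],[0,0,1]])
    n=cv2.undistortPoints(np.array(uv,float).reshape(-1,1,2),K,m['dist_coeffs']).reshape(-1,2)
    return m,np.c_[n,np.ones(len(n))]
def cloud(cam,region,d):
    v,u=np.nonzero(region&(d>0))
    m,n=ray(cam,np.c_[u,v]); P=n*d[v,u][:,None]
    return (P-m['t'])@m['R'], np.c_[u,v]
def onplane(cam,uv,z):
    m,n=ray(cam,uv); c=-m['R'].T@m['t']; w=n@m['R']
    return c+w*((z-c[2])/w[:,2])[:,None]
E
python3 - <<'E'
from h import *
for cam in ("top","scene"):
    p,d=robot.read_camera(cam)
    for t in ("bottle","tin","spool","dish","pad_a","end_plate","low_stop"):
        for r in robot.silhouettes(cam,t):
            if r['score']<.2: continue
            g=r['region']; P,uv=cloud(cam,g,d)
            if len(P)<5: print(cam,t,len(P));continue
            zt=np.percentile(P[:,2],90); T=P[P[:,2]>zt-.006]
            (c,rad)=cv2.minEnclosingCircle(T[:,:2].astype(np.float32))
            print(cam,t,round(r['score'],2),np.round(r['rect'],0).astype(int),'n',len(P),'zt %.3f'%zt,'topmean',T.mean(0).round(4),'circ',np.round(c,4),round(rad,4),
             'rect',[np.round(q,4) for q in cv2.minAreaRect(T[:,:2].astype(np.float32))])
E
```

```text
top bottle 0.6 [229 208 258 237] n 584 zt 0.135 topmean [0.4466 0.0502 0.1337] circ [0.4467 0.0504] 0.018 rect [array([0.4465, 0.0502]), array([0.0328, 0.0344]), np.float64(53.8887)]
top bottle 0.6 [410 251 444 274] n 697 zt 0.134 topmean [ 0.3567 -0.3559  0.1334] circ [ 0.3563 -0.3565] 0.0179 rect [array([ 0.3561, -0.3558]), array([0.0335, 0.0332]), np.float64(89.9102)]
top tin 0.89 [297 210 321 233] n 495 zt 0.073 topmean [ 0.4468 -0.0917  0.0708] circ [ 0.4472 -0.092 ] 0.0282 rect [array([ 0.4471, -0.0919]), array([0.0541, 0.0538]), np.float64(45.2928)]
top spool 0.79 [415 202 446 224] n 609 zt 0.040 topmean [ 0.4692 -0.3801  0.038 ] circ [ 0.4689 -0.3803] 0.0304 rect [array([ 0.4692, -0.3803]), array([0.0569, 0.06  ]), np.float64(1.0647)]
top dish 0.65 [356 205 385 222] n 378 zt 0.017 topmean [ 0.4716 -0.2418  0.0169] circ [ 0.468  -0.2391] 0.0306 rect [array([ 0.4696, -0.2389]), array([0.0355, 0.0607]), np.float64(8.7687)]
top pad_a 0.95 [325 145 360 178] n 1058 zt 0.016 topmean [ 0.592  -0.1747  0.0139] circ [ 0.5934 -0.174 ] 0.0537 rect [array([ 0.5922, -0.175 ]), array([0.079
[... 2743 characters left out ...]
an [0.6057 0.0256 0.0131] circ [0.6048 0.0236] 0.0538 rect [array([0.6062, 0.0253]), array([0.0798, 0.084 ]), np.float64(86.3801)]
scene pad_a 0.75 [220 204 257 234] n 714 zt 0.015 topmean [0.6133 0.124  0.0129] circ [0.6144 0.1244] 0.0511 rect [array([0.615 , 0.1239]), array([0.0799, 0.0847]), np.float64(84.7446)]
scene end_plate 0.7 [353 140 371 184] n 550 zt 0.114 topmean [ 0.5838 -0.2476  0.116 ] circ [ 0.5852 -0.2483] 0.0399 rect [array([ 0.5852, -0.2476]), array([0.0068, 0.0796]), np.float64(84.246)]
scene low_stop 0.48 [202 220 216 243] n 114 zt 0.024 topmean [0.615  0.1992 0.0221] circ [0.6183 0.2002] 0.0418 rect [array([0.6182, 0.1989]), array([0.0117, 0.0834]), np.float64(85.8631)]
```

```bash
python3 - <<'E'
import cv2
p=cv2.imread('pics/top0.png')[120:300,170:470]
cv2.imwrite('pics/crop0.png',cv2.resize(p,None,fx=2.66,fy=2.66,interpolation=cv2.INTER_CUBIC))
E
```

```text
(no output)
```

View pics/crop0.png

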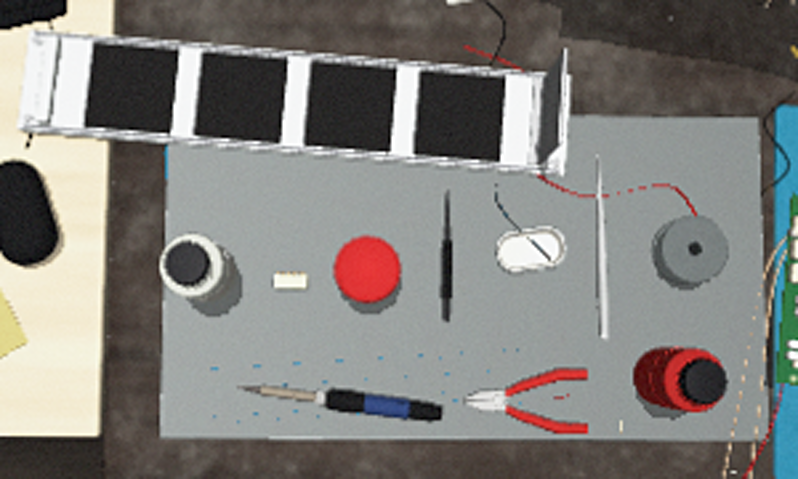

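```bash
python3 - <<'E'
from h import *
from scipy.spatial.transform import Rotation as Rn
p,d=robot.read_camera("top")
P,uv=cloud("top",np.ones_like(d,bool),d)
H=np.full(d.shape,np.nan); H[uv[:,1],uv[:,0]]=P[:,2]
c=H[150:280,225:465]; 
img=np.clip((np.nan_to_num(c)+.002)/.025,0,1)*255
cv2.imwrite('pics/h0.png',cv2.resize(cv2.applyColorMap(img.astype(np.uint8),cv2.COLORMAP_JET),None,fx=3.3,fy=3.3,interpolation=cv2.INTER_NEAREST))
# dish yaw
for cam in("top","scene"):
    p,d=robot.read_camera(cam)
    r=robot.silhouettes(cam,"dish")[0]
    P,_=cloud(cam,r['region'],d); P=P[(P[:,2]>.009)]
    q=P[:,:2]-P[:,:2].mean(0); w,V=np.linalg.eigh(q.T@q/len(q)); print(cam,P[:,:2].mean(0),V[:,1],np.degrees(np.arctan2(V[0,0]*np.sign(V[0,0]),1)),'short axis',V[:,0],np.sqrt(w)*3.46)
s=robot.sense(); print(Rn.from_quat(s['tcp_rot']).as_matrix().round(3), s['clock'])
E
```

```text
top [ 0.47075174 -0.24282369] [-0.23667813  0.97158811] 44.174387137034394 short axis [-0.97158811 -0.23667813] [0.04440431 0.06471714]
scene [0.60525534 0.02452143] [0.11725555 0.99310178] 44.801697247489315 short axis [-0.99310178  0.11725555] [0.07803154 0.07945986]
[[ 0.258 -0.     0.966]
 [-0.966  0.     0.258]
 [-0.    -1.    -0.   ]] 1.15
```

View pics/h0.png

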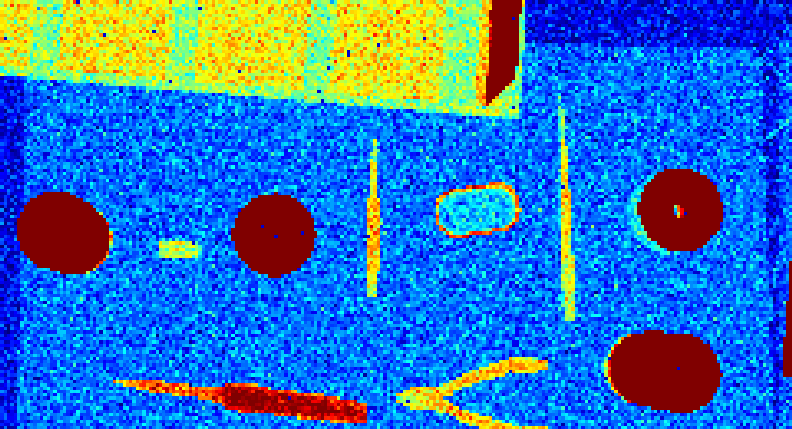

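```bash
cat >> h.py <<'E'
from scipy.spatial.transform import Rotation as Rn
def down(a):
    c,s=np.cos(a),np.sin(a)
    return Rn.from_matrix(np.array([[c,0,-s],[s,0,c],[0,-1,0]])).as_quat()
def best(pos,adeg):
    q0=np.array(robot.sense()['joint_pos']); o=[]
    for k in (0,180):
        q=robot.ik(pos,down(np.radians(adeg+k)))
        if q is not None: o.append((np.abs(np.array(q)-q0).max(),k,np.array(q)))
    o.sort(key=lambda t:t[0]); return o
def hover(pos,adeg):
    o=best(pos,adeg); robot.move_j(o[0][2]); return adeg+o[0][1]
def st(msg=''):
    s=robot.sense(); print(msg,'t %.1f'%s['clock'],'tcp',np.round(s['eef_pos'],4),'F',np.round(s['force'],1),'gap %.3f'%s['finger_gap'],'q',np.round(s['joint_pos'],2))
E
python3 - <<'E'
from h import *
p,d=robot.read_camera("top")
P,uv=cloud("top",np.ones_like(d,bool),d)
m=(np.hypot(P[:,0]-.469,P[:,1]+.239)<.045)&(P[:,2]>.0125)
r=cv2.minAreaRect(P[m][:,:2].astype(np.float32)); print(r)
for n,y0,y1 in(("stick",-.33,-.28),("tweez",-.19,-.15)):
    k=(P[:,0]>.40)&(P[:,0]<.53)&(P[:,1]>y0)&(P[:,1]<y1)&(P[:,2]>.009); print(n,P[k][:,:2].min(0),P[k][:,:2].max(0),np.percentile(P[k][:,2],95))
for a in (10,100): print(a,[(o[1],o[2].round(2)) for o in best([.469,-.239,.25],a)])
for a in (-4.4,85.6):
  for q in ([.592,-.175,.2],[.615,.124,.03],[.6075,.024,.03],[.6,-.075,.06]): print(a,q,[(o[1],o[2].round(2)) for o in best(q,a)])
for q,a in (([.4467,.0504,.09],90),([.447,-.092,.05],90),([.447,-.092,.05],0),([.469,-.38,.01],90)): print(a,q,[(o[1],o[2].round(2)) for o in best(q,a)])
hover([.469,-.239,.25],10); st()
for c in("scene","top"):
    p,d=robot.read_camera(c); cv2.imwrite(f"pics/{c}1.png",p); np.save(f"pics/{c}1d.npy",d)
E
```

```text
((0.46958956122398376, -0.23905736207962036), (0.03544221445918083, 0.06105264648795128), 8.774527549743652)
stick [ 0.40130826 -0.32135591] [ 0.52867835 -0.29988012] 0.016394730842199116
tweez [ 0.40757633 -0.16749449] [ 0.51805507 -0.15316955] 0.01783537307298306
10 [(0, array([ 0.8 ,  0.33, -0.51,  1.8 ,  0.18,  1.06,  0.4 ])), (180, array([ 0.3 ,  0.28,  0.1 ,  1.83, -0.03,  1.03, -2.55]))]
100 [(180, array([ 0.55,  0.3 , -0.2 ,  1.82,  0.07,  1.04, -1.07])), (0, array([ 1.  ,  0.39, -0.78,  1.79,  0.3 ,  1.09,  1.86]))]
-4.4 [0.592, -0.175, 0.2] [(0, array([ 0.57,  0.55, -0.5 ,  1.62,  0.29,  1.05, -0.1 ])), (180, array([-0.48,  0.75,  1.09,  1.68, -0.72,  1.16, -2.41]))]
-4.4 [0.615, 0.124, 0.03] [(0, array([ 0.09,  0.8 , -0.53,  1.68,  0.53,  0.8 , -0.75])), (180, array([ 0.41,  1.05, -1.08,  1.66,  1.03,  1.1 ,  2.07]))]
-4.4 [0.6075, 0.024, 0.03] [(0, array([ 0.22,  0.76, -0.47,  1.74,  0.47,  0.76, -0.57])), (180, array([ 0.59,  1.03, -1.08,  1.72,  1.03,  1.08,  2.21]))]
-4.4 [0.6, -0.075, 0.06] [(0, array([ 0.42,  0.72, -0.52,  1.74,  0.47,  0.81, -0.4 ])), (180, array([-
[... 697 characters left out ...]
[(0, array([ 0.53,  0.59, -0.92,  2.11,  0.68,  0.78,  0.75])), (180, array([ 0.16,  0.44, -0.45,  2.12,  0.31,  0.64, -2.07]))]
90 [0.447, -0.092, 0.05] [(0, array([ 0.61,  0.58, -0.62,  2.12,  0.58,  0.62,  1.15])), (180, array([ 0.25,  0.5 , -0.18,  2.14,  0.17,  0.52, -1.62]))]
0 [0.447, -0.092, 0.05] [(0, array([ 0.47,  0.53, -0.45,  2.12,  0.42,  0.57, -0.28])), (180, array([-0.69,  0.83,  1.08,  2.18, -1.08,  0.84, -2.03]))]
90 [0.469, -0.38, 0.01] [(180, array([ 0.62,  0.74, -0.02,  1.77,  0.02,  0.63, -0.98])), (0, array([ 1.02,  0.82, -0.59,  1.75,  0.62,  0.77,  1.69]))]
 t 3.0 tcp [ 0.4684 -0.2406  0.2498] F [-0.2 -1.   0.3] gap 0.998 q [ 0.8   0.33 -0.51  1.8   0.18  1.06  0.4 ]
```

View pics/scene1.png

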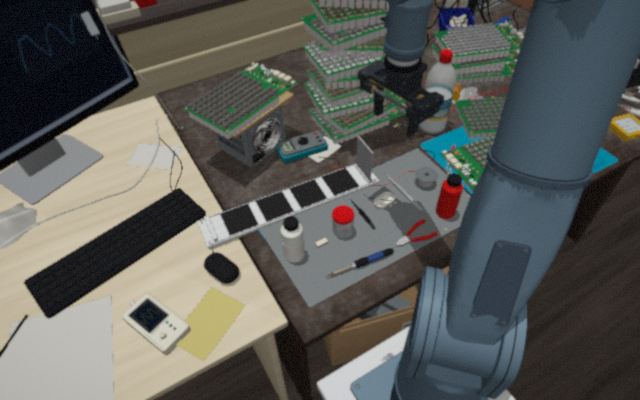

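View pics/top1.png

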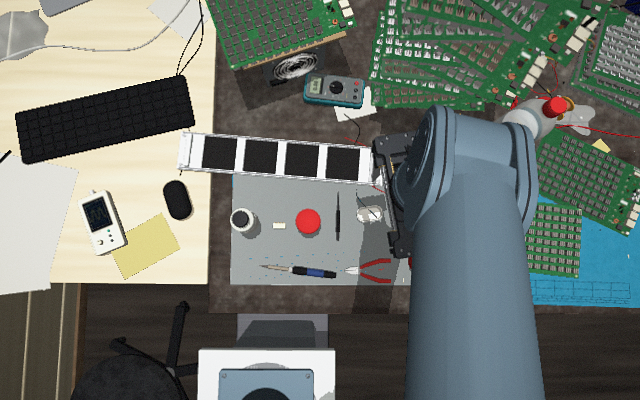

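The gripper's 187 mm body lies along the jaw direction. Taking the dish across x would drive the body into the end plate, so I'll grip its ends instead, with the jaws roughly along y. I'll place from lowest to tallest, starting with the dish.

```bash
cat >> h.py <<'E'
PAD={'dish':(.6152,.1242),'spool':(.6075,.0245),'tin':(.5996,-.0752),'bottle':(.5921,-.175)}
def pick(xy,z,adeg,opening,force,hz,lift,slow=.08):
    robot.set_gripper(opening)
    a=hover([*xy,hz],adeg); st('hover %g'%a)
    robot.line_to([*xy,z+.02],speed=.2); robot.line_to([*xy,z],speed=slow); st('down')
    robot.set_gripper(0.0,grasp_force=force); st('grip')
    robot.line_to([*xy,lift],speed=.2); st('lift')
def place(xy,z,adeg,hz,opening,up):
    a=hover([*xy,hz],adeg); st('over %g'%a)
    robot.line_to([*xy,z+.015],speed=.2); robot.line_to([*xy,z],speed=.03); st('set')
    robot.set_gripper(opening); st('open')
    robot.line_to([*xy,up],speed=.2); st('up')
def look(tag,cams=("scene","top")):
    for c in cams:
        p,d=robot.read_camera(c); cv2.imwrite(f"pics/{c}{tag}.png",p); np.save(f"pics/{c}{tag}d.npy",d)
E
python3 - <<'E'
from h import *
pick((.4693,-.2386),.006,99.5,.83,12,.12,.18)
look(2)
E
```

```text
hover 99.5 t 4.7 tcp [ 0.4696 -0.2388  0.1203] F [-0.3  0.1  0.1] gap 0.827 q [ 0.95  0.57 -0.73  1.91  0.5   0.85  1.69]
down t 5.7 tcp [ 0.469  -0.2385  0.0057] F [ 0.7 -0.6 -0.4] gap 0.829 q [ 0.84  0.74 -0.59  1.95  0.67  0.65  1.55]
grip t 6.8 tcp [ 0.4693 -0.2386  0.006 ] F [0.  0.1 1.2] gap 0.004 q [ 0.84  0.74 -0.59  1.95  0.67  0.65  1.55]
lift t 7.8 tcp [ 0.4685 -0.2384  0.179 ] F [ 0.3 -0.2 -1.2] gap 0.008 q [ 1.    0.49 -0.79  1.86  0.42  0.96  1.76]
```

View pics/scene2.png

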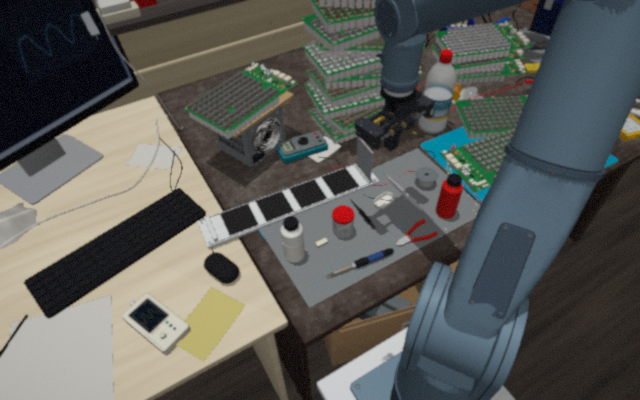

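```bash
python3 - <<'E'
from h import *
robot.move_j(best([.47,-.2386+.0,.22],99.5)[0][2]) if 0 else None
p=cv2.imread('pics/scene2.png')[130:250,340:480]; cv2.imwrite('pics/c2.png',cv2.resize(p,None,fx=5,fy=5,interpolation=cv2.INTER_CUBIC))
d=np.load('pics/scene2d.npy')
P,uv=cloud("scene",np.ones_like(d,bool),d)
m=(np.hypot(P[:,0]-.469,P[:,1]+.239)<.05)&(P[:,2]>.010)&(P[:,2]<.03)
print(m.sum(),cv2.minAreaRect(P[m][:,:2].astype(np.float32)),np.percentile(P[m][:,2],[5,50,95]))
m=(np.hypot(P[:,0]-.469,P[:,1]+.239)<.1)&(P[:,2]>.12)&(P[:,2]<.26)
print(P[m].min(0),P[m].max(0))
E
```

```text
90 ((0.46859312057495117, -0.2380535900592804), (0.038337063044309616, 0.062469955533742905), 6.93170690536499) [0.01094026 0.01508806 0.0193272 ]
[ 0.45214997 -0.25548855  0.12054414] [ 0.56251399 -0.21951634  0.2564933 ]
```

View pics/c2.png

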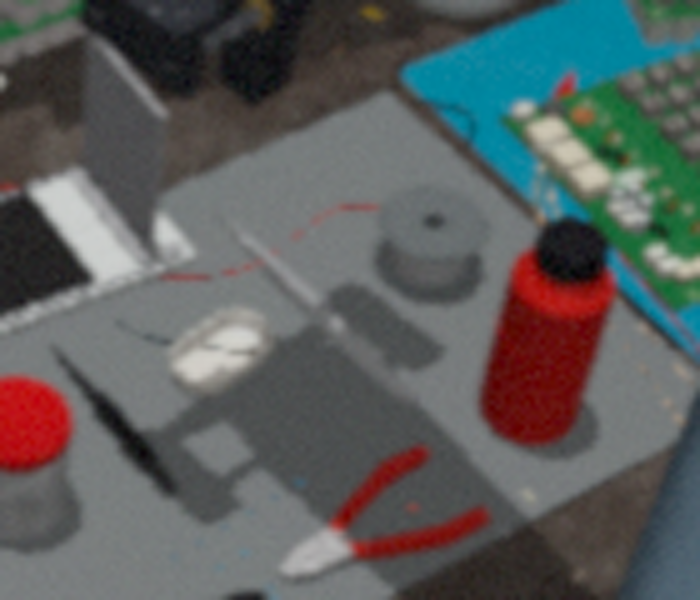

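View pics/top2.png

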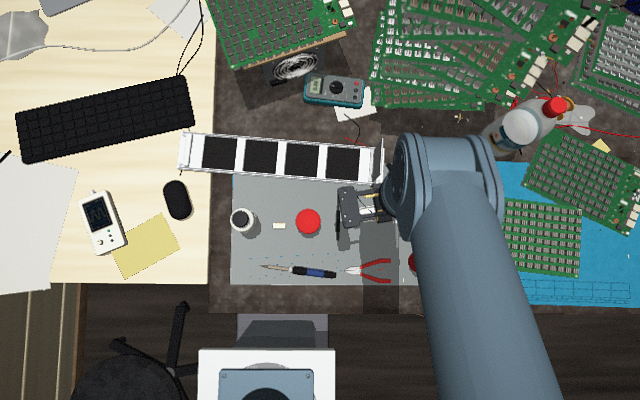

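```bash
python3 - <<'E'
from h import *
p=cv2.imread('pics/scene2.png')[60:180,330:470]; cv2.imwrite('pics/c2b.png',cv2.resize(p,None,fx=5,fy=5,interpolation=cv2.INTER_CUBIC))
d=np.load('pics/scene2d.npy')
P,uv=cloud("scene",np.ones_like(d,bool),d)
m=(abs(P[:,0]-.469)<.06)&(abs(P[:,1]+.239)<.12)&(P[:,2]>.12)
for lo in np.arange(.12,.34,.015):
    k=m&(P[:,2]>=lo)&(P[:,2]<lo+.015)
    if k.sum(): print('%.3f'%lo,k.sum(),P[k][:,:2].min(0).round(3),P[k][:,:2].max(0).round(3))
E
```

```text
0.195 15 [ 0.456 -0.251] [ 0.476 -0.222]
0.210 77 [ 0.453 -0.255] [ 0.477 -0.22 ]
0.225 70 [ 0.452 -0.255] [ 0.474 -0.22 ]
0.240 25 [ 0.453 -0.241] [ 0.471 -0.22 ]
0.255 26 [ 0.425 -0.321] [ 0.489 -0.148]
0.270 372 [ 0.42  -0.328] [ 0.489 -0.147]
0.285 412 [ 0.418 -0.334] [ 0.486 -0.141]
0.300 975 [ 0.418 -0.335] [ 0.491 -0.139]
0.315 180 [ 0.44  -0.282] [ 0.486 -0.217]
0.330 79 [ 0.44  -0.262] [ 0.482 -0.218]
```

View pics/c2b.png

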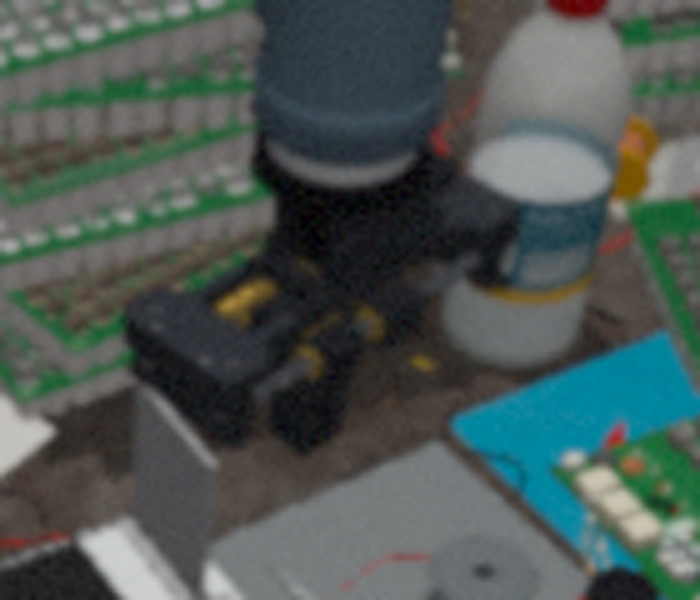

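```bash
python3 - <<'E'
from h import *
for cam,tag,z0 in(("scene",1,.25),("top",1,.25),("scene",2,.179),("top",2,.179)):
    d=np.load(f'pics/{cam}{tag}d.npy')
    P,uv=cloud(cam,np.ones_like(d,bool),d)
    m=(abs(P[:,0]-.469)<.12)&(abs(P[:,1]+.239)<.12)&(P[:,2]>.135)&(P[:,2]<.5)
    print(cam,tag,z0)
    for lo in np.arange(z0-.01,z0+.11,.008):
        k=m&(P[:,2]>=lo)&(P[:,2]<lo+.008)
        if k.sum(): print('%.3f'%(lo-z0),k.sum(),P[k][:,:2].min(0).round(3),P[k][:,:2].max(0).round(3))
E
```

```text
scene 1 0.25
0.022 29 [ 0.411 -0.243] [ 0.523 -0.221]
0.030 59 [ 0.408 -0.259] [ 0.522 -0.22 ]
0.038 59 [ 0.408 -0.259] [ 0.523 -0.22 ]
0.046 50 [ 0.407 -0.257] [ 0.522 -0.219]
0.054 56 [ 0.404 -0.25 ] [ 0.524 -0.219]
0.062 58 [ 0.404 -0.241] [ 0.524 -0.219]
0.070 26 [ 0.415 -0.242] [ 0.526 -0.22 ]
0.078 17 [ 0.515 -0.243] [ 0.524 -0.218]
0.086 75 [ 0.376 -0.285] [ 0.546 -0.193]
0.094 188 [ 0.376 -0.289] [ 0.544 -0.192]
0.102 251 [ 0.376 -0.282] [ 0.543 -0.192]
top 1 0.25
0.062 11 [ 0.419 -0.251] [ 0.52  -0.232]
0.070 10 [ 0.419 -0.249] [ 0.52 -0.23]
0.078 3 [ 0.519 -0.233] [ 0.519 -0.229]
0.086 14 [ 0.378 -0.237] [ 0.539 -0.192]
0.094 51 [ 0.378 -0.235] [ 0.546 -0.191]
0.102 376 [ 0.379 -0.237] [ 0.545 -0.191]
scene 2 0.179
0.022 14 [ 0.456 -0.251] [ 0.476 -0.222]
0.030 41 [ 0.453 -0.254] [ 0.477 -0.22 ]
0.038 37 [ 0.453 -0.255] [ 0.476 -0.22 ]
0.046 36 [ 0.454 -0.255] [ 0.474 -0.221]
0.054 34 [ 0.452 -0.255] [ 0.47 -0.22]
0.062 18 [ 0.453 -0.241] [ 0.466 -0.22 ]
0.070 9 [ 0.453 -0.23 ] [ 0.471 -0.22 ]
0.086 70 [ 0.421 -0.325] [ 0.489 -0.147]
0.094 184 [ 0.42  -0.328] [ 0.487 -0.147]
0.102 252 [ 0.42  -0.325] [ 0.485 -0.146]
top 2 0.179
0.086 4 [ 0.456 -0.208] [ 0.496 -0.202]
0.094 18 [ 0.431 -0.231] [ 0.497 -0.182]
0.102 78 [ 0.431 -0.234] [ 0.498 -0.182]
```

The picture shows the dish untouched. The depth from both cameras puts the fingers about 21 mm above where the reported TCP says they end, so the jaws closed over the dish. I'll measure that offset with a gentle touch on bare mat.

```bash
python3 - <<'E'
from h import *
x,y=.42,-.23
robot.set_gripper(0.0)
robot.line_to([x,y,.18],speed=.3)
robot.line_to([x,y,.008],speed=.25)
f0=robot.sense()['force'][2]
z=.003
hit=False
for i in range(16):
    robot.line_to([x,y,z],speed=.03)
    s=robot.sense(); f=s['force'][2]-f0
    print('%.4f'%z,'%.4f'%s['eef_pos'][2],round(f,1))
    if abs(f)>4: hit=True; break
    z-=.002
    if z<-.024: break
st()
robot.line_to([x,y,.02],speed=.1)
E
```

```text
0.0030 0.0035 -0.7
0.0010 0.0010 -0.8
-0.0010 -0.0011 -1.4
-0.0030 -0.0031 -0.7
-0.0050 -0.0051 -0.7
-0.0070 -0.0071 -0.5
-0.0090 -0.0091 -0.7
-0.0110 -0.0111 -0.5
-0.0130 -0.0131 -0.7
-0.0150 -0.0151 -0.1
-0.0170 -0.0171 -0.9
-0.0190 -0.0191 -0.5
-0.0210 -0.0209 1.5
-0.0230 -0.0210 33.1
 t 12.9 tcp [ 0.4202 -0.2302 -0.021 ] F [-7.2  2.2 33.8] gap 0.006 q [ 0.83  0.73 -0.53  2.07  0.74  0.53  1.49]
```

Contact came at a reported z of −0.0208 on the 3 mm mat, so the true fingertips are 24 mm above the reported TCP. I'll add that offset and retry the dish.

```bash
sed -i 's/^def pick/OFF=.0238\ndef pick/' h.py; python3 - <<'E'
from h import *
robot.line_to([.42,-.23,.06],speed=.2)
pick((.4693,-.2386),.006-OFF,99.5,.83,12,.06,.18)
look(3)
E
```

```text
hover 99.5 t 15.3 tcp [ 0.4707 -0.2384  0.06  ] F [0.  0.3 0.2] gap 0.831 q [ 0.89  0.66 -0.66  1.94  0.59  0.75  1.62]
down t 16.1 tcp [ 0.4691 -0.2385 -0.018 ] F [ 0.6  0.3 -0.1] gap 0.829 q [ 0.81  0.78 -0.56  1.95  0.71  0.61  1.53]
grip t 16.4 tcp [ 0.4696 -0.2387 -0.0175] F [0.8 0.3 1.9] gap 0.700 q [ 0.82  0.78 -0.56  1.95  0.71  0.61  1.52]
lift t 17.6 tcp [ 0.4685 -0.2384  0.179 ] F [-0.6 -0.4 -1.6] gap 0.700 q [ 1.    0.49 -0.79  1.86  0.42  0.96  1.76]
```

View pics/scene3.png

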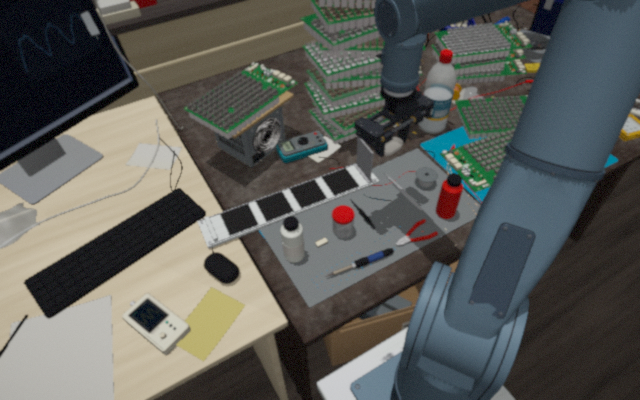

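```bash
python3 - <<'E'
from h import *
place(PAD['dish'],.006+.0102-OFF,85.6,.15,.83,.12)
look(4)
E
```

```text
over 85.6 t 19.1 tcp [0.6155 0.1222 0.1498] F [-1.2 -0.2  0.4] gap 0.698 q [ 0.22  0.68 -0.71  1.62  0.5   1.03  0.84]
set t 20.6 tcp [ 0.615   0.124  -0.0076] F [-1.5 -1.   2.4] gap 0.696 q [ 0.13  0.88 -0.59  1.68  0.65  0.79  0.73]
open t 21.0 tcp [ 0.6152  0.1243 -0.0077] F [ 0.4  0.1 -0.3] gap 0.827 q [ 0.13  0.88 -0.59  1.68  0.65  0.78  0.73]
up t 21.8 tcp [0.6145 0.1237 0.1189] F [-0.6 -0.  -1.4] gap 0.830 q [ 0.2   0.72 -0.69  1.64  0.53  0.98  0.82]
```

View pics/scene4.png

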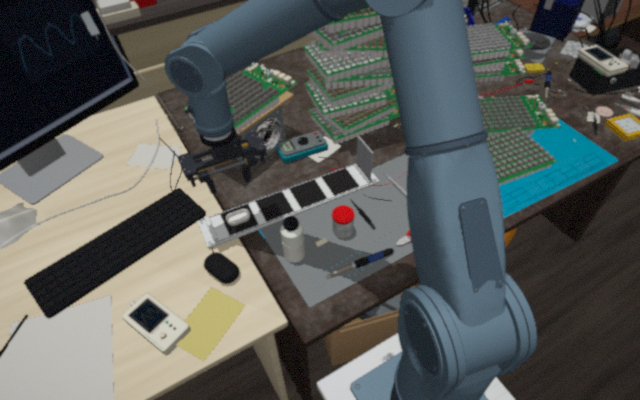

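Scene4 shows the dish on the leftmost pad, next to the low stop, at about (237,216). The spool is next.

```bash
python3 - <<'E'
from h import *
robot.line_to([.6145,.1237,.2],speed=.3)
pick((.4685,-.3803),.010-OFF,62,.84,25,.15,.18)
place(PAD['spool'],.010+.0103-OFF,-4.4,.12,.84,.15)
look(5)
E
```

```text
hover 62 t 24.5 tcp [ 0.4698 -0.3789  0.1503] F [0.3 0.3 0.6] gap 0.837 q [ 1.05  0.61 -0.63  1.69  0.42  0.97  1.35]
down t 25.7 tcp [ 0.4681 -0.3801 -0.0143] F [0.2 0.1 0.3] gap 0.842 q [ 0.96  0.84 -0.5   1.75  0.58  0.7   1.23]
grip t 26.1 tcp [ 0.4687 -0.3805 -0.0135] F [-0.6 -0.7  1.3] gap 0.677 q [ 0.96  0.84 -0.5   1.75  0.58  0.7   1.23]
lift t 27.2 tcp [ 0.4676 -0.3798  0.1787] F [ 0.2  0.8 -1.2] gap 0.672 q [ 1.07  0.58 -0.65  1.67  0.4   1.03  1.37]
over 175.6 t 28.8 tcp [0.6077 0.0228 0.1197] F [ 0.9 -0.5 -1.6] gap 0.676 q [ 0.56  0.83 -1.02  1.69  0.78  1.09  2.36]
set t 30.1 tcp [ 0.6073  0.0242 -0.0035] F [-1.6 -1.5  2.3] gap 0.673 q [ 0.49  0.98 -0.89  1.72  0.94  0.93  2.26]
open t 30.6 tcp [ 0.6076  0.0246 -0.0035] F [0.2 0.5 0.6] gap 0.840 q [ 0.49  0.98 -0.89  1.72  0.94  0.93  2.26]
up t 31.5 tcp [0.6067 0.0241 0.1488] F [ 0.2 -0.4 -0.7] gap 0.844 q [ 0.57  0.79 -1.05  1.67  0.75  1.14  2.38]
```

View pics/scene5.png

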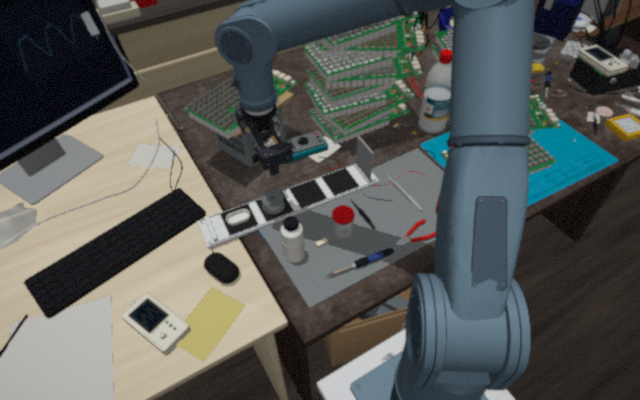

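Scene5 shows the spool standing on the second pad at about (273,203). Next is the tin.

```bash
python3 - <<'E'
from h import *
robot.line_to([.6067,.0241,.2],speed=.3)
pick((.4467,-.0917),.030-OFF,0,.84,25,.15,.20)
place(PAD['tin'],.030+.0103-OFF,-4.4,.16,.84,.20)
look(6)
E
```

```text
hover 180 t 32.9 tcp [ 0.4483 -0.0911  0.1507] F [-0.1  0.6  0.1] gap 0.837 q [ 1.04  0.61 -1.2   2.04  0.69  0.98  2.62]
down t 34.1 tcp [ 0.4469 -0.0918  0.0065] F [ 0.2  0.9 -1. ] gap 0.839 q [ 0.83  0.81 -0.92  2.11  1.01  0.75  2.38]
grip t 34.5 tcp [ 0.447  -0.0918  0.0066] F [-0.7 -0.1  4. ] gap 0.640 q [ 0.83  0.81 -0.92  2.11  1.01  0.75  2.38]
lift t 35.6 tcp [ 0.4459 -0.0918  0.199 ] F [-0.  -0.1 -1.3] gap 0.633 q [ 1.08  0.51 -1.23  2.    0.57  1.04  2.72]
over 175.6 t 36.3 tcp [ 0.5985 -0.0746  0.159 ] F [-0.4  0.7 -0.4] gap 0.632 q [ 0.72  0.75 -1.    1.67  0.69  1.12  2.59]
set t 37.8 tcp [ 0.5994 -0.0754  0.0167] F [-2.4 -0.9  5.1] gap 0.633 q [ 0.63  0.92 -0.86  1.73  0.86  0.91  2.47]
open t 38.2 tcp [ 0.5996 -0.0751  0.0164] F [-0.2 -0.2  0.1] gap 0.837 q [ 0.63  0.92 -0.86  1.73  0.86  0.91  2.47]
up t 39.3 tcp [ 0.5988 -0.0754  0.1988] F [ 0.5 -0.  -0.9] gap 0.840 q [ 0.74  0.7  -1.03  1.64  0.64  1.18  2.62]
```

View pics/scene6.png

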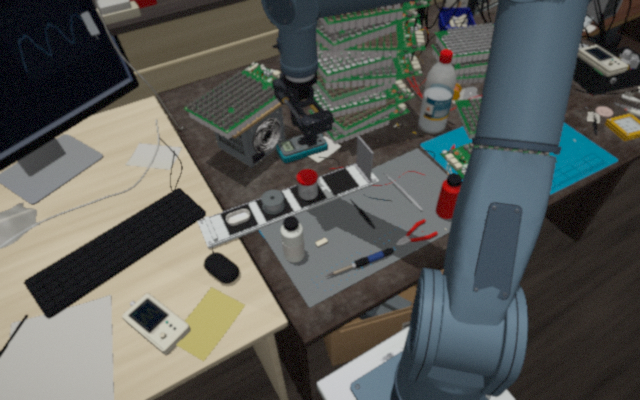

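Scene6 shows the tin upright on the third pad at about (307,185). The bottle is last.

```bash
python3 - <<'E'
from h import *
x,y=.4462,.0510
o=[t for t in best([x,y,.17],0) if t[1]==0][0]; print(o[2].round(2))
robot.line_to([.5988,-.0754,.22],speed=.3)
robot.move_j(o[2]); robot.set_gripper(.84)
pick((x,y),.074-OFF,0,.84,22,.16,.25,slow=.05)
place(PAD['bottle'],.074+.0103-OFF,-4.4,.24,.84,.25)
look(7)
E
```

```text
[ 0.19  0.3  -0.47  2.07  0.18  0.82 -0.39]
hover 0 t 42.9 tcp [0.4456 0.0509 0.1595] F [-0.5  0.5 -0.2] gap 0.841 q [ 0.19  0.31 -0.47  2.08  0.2   0.79 -0.4 ]
down t 44.0 tcp [0.446 0.051 0.05 ] F [-0.4  0.2  0.4] gap 0.839 q [ 0.09  0.51 -0.37  2.14  0.35  0.54 -0.54]
grip t 44.5 tcp [0.4465 0.051  0.0504] F [1.  0.3 0.8] gap 0.586 q [ 0.09  0.51 -0.37  2.14  0.35  0.54 -0.54]
lift t 45.6 tcp [0.4453 0.0508 0.249 ] F [-0.2  1.  -0.7] gap 0.584 q [ 0.24  0.18 -0.5   1.98  0.1   1.   -0.31]
over -4.4 t 46.7 tcp [ 0.5919 -0.1725  0.2398] F [ 0.   0.5 -1.2] gap 0.583 q [ 0.44  0.48 -0.31  1.59  0.16  1.1   0.01]
set t 48.3 tcp [ 0.5919 -0.175   0.0604] F [-0.6 -0.9 -0.3] gap 0.583 q [ 0.4   0.69 -0.26  1.71  0.24  0.77 -0.05]
open t 48.8 tcp [ 0.5922 -0.175   0.0605] F [0.1 0.2 0.6] gap 0.835 q [ 0.4   0.69 -0.26  1.71  0.24  0.77 -0.05]
up t 49.9 tcp [ 0.5913 -0.1749  0.2487] F [-0.4 -0.1 -0.2] gap 0.838 q [ 0.44  0.47 -0.31  1.58  0.15  1.12  0.01]
```

View pics/scene7.png

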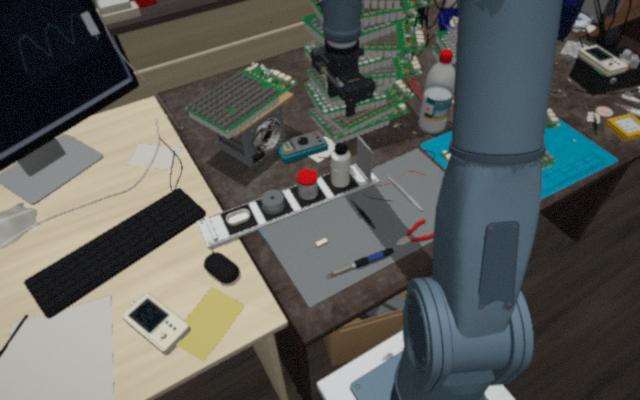

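All four are on the rail. I'll move the arm out of view and check how well each is centred.

```bash
python3 - <<'E'
from h import *
robot.move_j([1.244,0.536,-0.004,1.538,0.003,1.067,-0.071]); st()
look(8)
H={'dish':14,'spool':34,'tin':68,'bottle':130}
ax=np.array([.997,-.0765]); ay=np.array([.0765,.997])
for cam in("top","scene"):
    d=np.load(f'pics/{cam}8d.npy'); P,_=cloud(cam,np.ones_like(d,bool),d)
    for k,h in H.items():
        zt=.013+h/1000; c=np.array(PAD[k])
        # top face, with pad base too
        m=(np.abs((P[:,:2]-c)@ax)<.045)&(np.abs((P[:,:2]-c)@ay)<.045)&(np.abs(P[:,2]-zt)<.006)
        if k=='dish': m&=P[:,2]>.0215
        T=P[m][:,:2].astype(np.float32)
        cc,r=cv2.minEnclosingCircle(T); rc=cv2.minAreaRect(T)
        print(cam,k,m.sum(),'circ off mm',np.round([(cc-c)@ax*1e3,(cc-c)@ay*1e3],1),'r',round(r*1e3,1),'rect off',np.round([(np.array(rc[0])-c)@ax*1e3,(np.array(rc[0])-c)@ay*1e3],1),np.round(np.array(rc[1])*1e3,1),round(rc[2],1),'z',P[m][:,2].mean().round(4))
p=cv2.imread('pics/top8.png')[110:200,170:400]
cv2.imwrite('pics/crop8.png',cv2.resize(p,None,fx=3.4,fy=3.4,interpolation=cv2.INTER_CUBIC))
p=cv2.imread('pics/scene8.png')[120:250,190:400]
cv2.imwrite('pics/crop8s.png',cv2.resize(p,None,fx=3.8,fy=3.8,interpolation=cv2.INTER_CUBIC))
E
```

```text
t 52.2 tcp [ 0.169  -0.6277  0.2146] F [ 0.5 -0.4  0.9] gap 0.837 q [ 1.24  0.54 -0.01  1.54  0.    1.07 -0.07]
top dish 90 circ off mm [-1.4  1.7] r 30.9 rect off [-0.5  1.9] [61.1 35.5] 83.2 z 0.0262
top spool 487 circ off mm [-0.7  2.5] r 30.6 rect off [-0.3  1.9] [58.8 58.8] 58.7 z 0.0478
top tin 486 circ off mm [-0.3 -0.5] r 28.5 rect off [-1.  -0.6] [54.7 55.5] 46.8 z 0.0806
top bottle 214 circ off mm [-0.5 -0.1] r 18.3 rect off [-0.2 -0.4] [33.4 35. ] 76.5 z 0.1434
scene dish 84 circ off mm [-2.2  0.9] r 30.9 rect off [-1.3  1.1] [61.3 37.8] 85.4 z 0.0255
scene spool 296 circ off mm [-1.1  3. ] r 30.9 rect off [-1.9  2.9] [55.5 59.5] 65.2 z 0.0471
scene tin 275 circ off mm [0.  0.4] r 30.3 rect off [-1.   1.1] [53.1 57. ] 61.0 z 0.08
scene bottle 110 circ off mm [0.4 2.4] r 20.1 rect off [-1.4  1.2] [33.7 34.7] 2.6 z 0.1423
```

View pics/crop8.png

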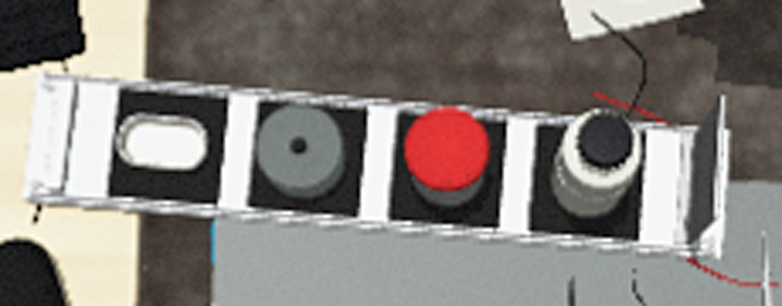

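View pics/crop8s.png

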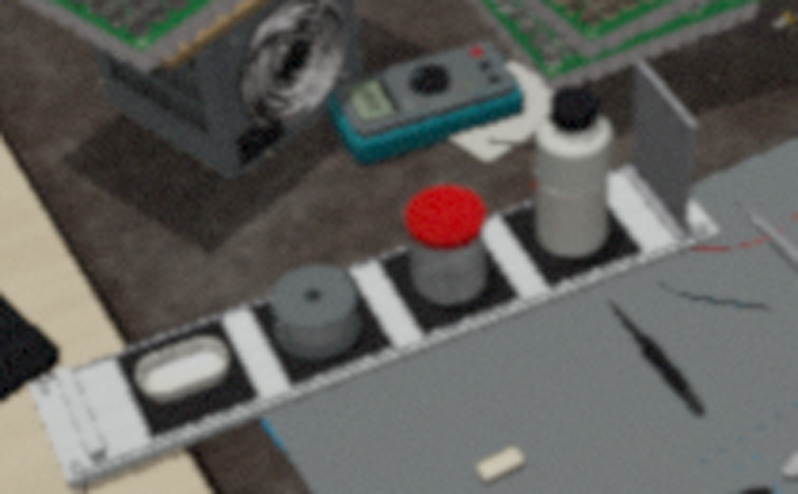

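The close-ups show the dish, spool, tin and bottle upright and in order from the low stop to the end plate. All are within about 3 mm of their pad centres, and the arm is clear, so I'm handing in.

```bash
python3 -c "
from h import *
print(robot.finish_job()); st()"
```

```text
the job is handed in; nothing more can be done
None
the job is handed in; nothing more can be done
```

The bench is tidied and handed in. From the tall end plate to the low stop, the pads now hold the white bottle, the tin, the solder reel and the dish. All four are upright and released, and the arm is back at its start pose touching nothing. The clock stood at about 52 s of the allowed 96 s.

- **Last checks:** both cameras put every item within about 3 mm of its pad centre. The solder reel is furthest off, 2–3 mm along the row, and I left it there. Measured top heights were within about 1.5 mm of what they should be. The red look-alike bottle was not moved.
- **Check that disagreed:** the first grasp of the dish closed on nothing. The camera depth, then a touch on the mat that peaked at about 34 N at the wrist, showed the real fingertips about 24 mm above the reported TCP. I corrected all later heights by that amount, and the rest of the grasps held.
- **Dish grip:** I took the dish by its ends instead of across its 36 mm width, because the gripper's body would have hit the end plate.

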